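# Clear the jar vise and pump it closed on a jar, keeping hold

## Robot

A 7-joint arm with a two-finger parallel gripper is mounted at the origin on a cart in front of the work surface, level with it; the furniture and walls round the work are solid. World frame = base frame: x ahead of the robot, y to its left, z up, the work surface at z = 0. Lengths are in mm, angles in rad, forces in N, time in s.
With the tool pointing down it reaches from about 425 to 875 mm from the base axis. Payload 4.7 kg.
Tool frame: the origin (TCP) lies between the finger pads; the fingertips stand 17 mm ahead of it and the grasp point (between the pads) lies 2 mm behind it (bot.finger_overhang is the distance from the TCP to the fingertips, in mm); z points along the fingers, y is the line along which they close (so a half turn about z gives the same grasp; the last joint's range is limited). The gripper opens to 87 mm and grips with 3 to 60 N. Pads are 19 mm wide; open, the fingers measure 117 mm over their backs; the gripper's body (75 mm by 190 mm) begins 51 mm behind the grasp point.
Start: joints at [1.205, 0.321, -0.07, 1.45, 0.023, 1.371, -0.057], TCP at [240.96, -603.707, 239.587] pointing down, gripper open.
Joint ranges: [-2.86, 2.86], [-0.3, 2.09], [-1.38, 1.24], [0.06, 2.45], [-1.56, 4.7], [0.09, 2.05], [-2.69, 2.69]. Speed limits (rad/s): [2.57, 2.57, 3.14, 3.14, 3.14, 3.14, 3.14].

## Interface

Orientations are given as a unit quaternion [w, x, y, z].
In Python, from bench import bot gives the robot as it stands. Calls block until the motion is done:
- bot.goto(position, orientation): joint-space move of the TCP to a pose.
- bot.move_linear(position, max_speed=150, rot=None, max_force=None): straight line of the TCP; rot=None keeps the orientation; max_speed is the mean speed in mm/s. With max_force (N) it stops when the force on the tool has changed by that much, and returns True; else False.
- bot.movej(angles): joint-space move.
- bot.grip(opening, effort=None): finger opening in mm; effort is the grip in N (None keeps the last); returns when the fingers have stopped.
- bot.pause(seconds).
- bot.ik(position, orientation): joint angles nearest the present ones, or None.
- bot.read_camera(name): name is "scene" or "top"; returns (picture, depth): 384x512x3 uint8, red, green, blue; 384x512 float32, mm along the optical axis (not along the pixel's ray), 0 where there is no reading.
- bot.camera_info(name): a dict with "vertical_fov" (degrees; the focal length in pixels is half the picture's height over the tangent of half this angle, whatever the lens; pixels are square), "cx", "cy" (the principal point, pixels), "extrinsics" (4x4, takes a point from camera to world coordinates). Camera axes: x right, y down, z forward; pixel columns grow to the right and rows downward; lengths in mm; the calibration is good to about 2 mm. A picture is of the moment at which its call begins. camera_info takes no time and is no camera call.
A pose or a line that the arm cannot do raises bot.MotionError and nothing moves.
- bot.close_job(): hands the job in; it is judged then, once.
Readings, each from a call of its own:
- bot.current_time_s(): time.
- bot.current_joint_pos(): joint angles.
- bot.current_dq(): joint speeds.
- bot.current_effort(): joint torques, N m.
- bot.current_ee_pos(): TCP position.
- bot.current_tool_rot(): TCP orientation.
- bot.current_contact_force(): force on the tool from outside, world axes, zero at the start.
- bot.current_torque(): the same for the moment, N m.
- bot.current_grip_width(): finger opening in mm.
- bot.current_grip_force(): force on a finger pad.
Only numpy, scipy, OpenCV 4.12 (cv2) and the standard library are available. Lean on these libraries where they do the work, as an engineer would, in place of code of your own. Each camera call takes 0.05 s, during which the arm holds its last target. There are 200 camera calls.

## Task

Take the upright scraper block and use it to wipe the nutshell bits off the steel base of the jar vise onto the worktop, then stand or lay the scraper on the worktop clear of the vise. Then squeeze and release the two upright grip levers together, as often as needed, to pump the jaw up to the jar standing in the V-block, until the sprung pad touches the jar and is pressed about half way in towards the jaw, never all the way, and finish while still holding the levers squeezed in the gripper. Do not push the jaw or the jar directly or touch the bits with the fingers, keep the jar standing in the vise, and leave the mug, garlic and lemon alone.

Things in the scene. Friction and masses are not known exactly. Their poses are not given: they have to be found in the camera images.
- vise: jar vise fixed on the worktop: flat steel base 76 (x) x 330 (y) x 12 (z) mm. Origin under the base's middle, at worktop height; +y runs from the levers to the V-block, z up. In this frame, mm: housing y -116 to -16, 48 wide, top z 92; rod out behind to y -178 at z 52; black V-block y 112 to 163, 60 wide, top z 78; between pad and jar the open bed, where the bits lie
- grip_point (a point): point midway between the two rubber rolls on top of the levers (vise frame 0, -66, 160 mm). Rolls 16 mm thick, 26 long along the vise's x, one on its +y, one on its -y side, tops 8 mm above this point. Grip from above at this height, fingers closing along the vise's y. Width over both rolls 62 mm released, 40 fully squeezed; they stay centred on this point (linked)
- trigger_squeeze (a joint): squeeze of both levers, rad: 0 released (springs return them), 0.14 full. Squeezing drives the jaw forward 0.17 m per rad (24 mm a full squeeze); on release the jaw stays, and the next squeeze carries on; it never goes back. Takes about 10 N on each roll, up to 17 N with the pad pressed on the jar
- jaw_slide (a joint): how far the jaw has advanced towards the jar from fully back, m: 0 to 0.100; starts between 0 and 0.012
- jaw: the moving jaw: steel push rod 12 mm square with a metal plate 40 wide x 44 high x 8 mm thick at its front; origin on the rod's axis, 52 mm above the worktop, 6 mm behind the plate's front face; moves along the vise's y
- pad: the black rubber pad, 34 wide x 38 high x 8 mm thick, carried by the jaw on two spring pins, 16 mm in front of the jaw plate when free; origin at the middle of its back face
- pad_face (a point): middle of the pad's front face, which meets the jar; at the vise's y = 18 mm plus the jaw advance minus the pad press
- pad_press (a joint): how far the sprung pad is pressed back towards the jaw plate, m: 0 free, 0.016 all the way (bottomed); the spring gives 0.4 N per mm
- jar: the jar to clamp: glass spice jar with a dark lid, 41 mm across, 105 tall, standing on the vise's base in the V-block or up to 4 mm in front of it; origin at the centre of its underside. Fully in the V its axis is at the vise's y = 116 mm. (Similar jars stand far back at the wall)
- shell_1: a bit of nutshell, a small brown dome 16 mm across and 9 mm high, lying flat on the vise's base between pad and jar; origin at the centre of its underside
- shell_2: a second bit of nutshell, like shell_1
- shell_3: a third bit of nutshell, like shell_1
- bed_middle (a point): the middle of the open bed, on the top of the vise's base, 12 mm above the worktop (vise frame 0, 60, 12 mm). Wipe across it along the vise's x, either way. A wall cabinet hangs less than 0.6 m above the worktop from about 0.62 m ahead of the robot: with the wrist high, come back from there before lifting
- scraper: pale wooden scraper block standing upright on the worktop, 114 mm tall, 0.12 kg: foot 24 (x) x 40 (y) x 32 (z) mm with rubber underside, above it a handle 16 (x) x 26 (y) mm to the top; origin at the centre of its underside, z up. Grip the handle across its 16 mm about 80 mm up; wipe along its x, with the 40 mm side across the path
- mug: bystander: a small cream mug, 59 x 84 x 56 mm, origin at the centre of its underside
- garlic: bystander: a garlic bulb, 60 mm, origin at its underside
- lemon: bystander: a lemon, 78 x 55 x 56 mm, origin at its underside
- trigger: the lever on the +y side, 80 mm from its pivot to its roll; origin at the pivot, 80 mm above the worktop
- trigger_b: the lever on the -y side, its mirror image
Things that resemble listed ones, but are neither listed nor needed, are in the scene too. Of the things like the scraper, leave any that is red; of the rest the larger one is meant.

How it is judged:
By the outcome, as a careful person would: the job done as asked, in the order asked, and still so for the second after the job is handed in, while the arm keeps its last pose, push and grip.
It also fails if it takes over 72 s, if anything falls off the work surface, if the arm or the gripper's body presses on something with over 40 N, if the wrist force passes 120 N, or if a joint passes its speed limit or range.

## Working session

There is one attempt and no reset: what is moved stays moved. The work goes in short steps, each a Python script; the robot and the scene stay as the last script left them, time stands still between calls to the robot, and variables do not carry over. Pictures are saved under pics/ and viewed, at most 10 in all, crops included, and the job is handed in when it is done.

```bash
mkdir -p pics; ls; cat > h.py <<'E'
import numpy as np, cv2
from bench import bot
def cam(n):
    p,d=bot.read_camera(n); i=bot.camera_info(n)
    f=p.shape[0]/2/np.tan(np.radians(i["vertical_fov"])/2)
    return p,d,f,i["cx"],i["cy"],np.array(i["extrinsics"])
def cloud(c):
    p,d,f,cx,cy,E=c
    v,u=np.mgrid[:d.shape[0],:d.shape[1]]
    P=np.stack([(u-cx)/f*d,(v-cy)/f*d,d],-1)
    W=P@E[:3,:3].T+E[:3,3]; W[d==0]=np.nan
    return W
def onplane(c,u,v,z):
    p,d,f,cx,cy,E=c
    r=E[:3,:3]@np.array([(u-cx)/f,(v-cy)/f,1.]); t=(z-E[2,3])/r[2]
    return E[:3,3]+t*r
E
python3 - <<'E'
from h import *
for n in("scene","top"):
    c=cam(n); p=c[0]; print(n,c[2:5],c[5].round(3).tolist(), (c[1]==0).mean())
    np.save(f"pics/{n}0_d.npy",c[1]); cv2.imwrite(f"pics/{n}0.png",p[...,::-1])
    cv2.imwrite(f"pics/{n}0_big.png",cv2.resize(p[...,::-1],(800,600),interpolation=cv2.INTER_CUBIC))
E
```

```text
pics
scene (np.float64(376.8368739244986), 254.15741516079703, 189.84708526807654) [[-0.619, -0.557, 0.554, 80.708], [-0.786, 0.44, -0.435, 385.617], [-0.001, -0.705, -0.71, 730.17], [0.0, 0.0, 0.0, 1.0]] 0.004150390625
top (np.float64(432.56633040136614), 257.60532007979583, 188.088168586329) [[-0.005, -0.995, 0.096, 433.757], [-1.0, 0.006, 0.011, -6.674], [-0.011, -0.096, -0.995, 1329.962], [0.0, 0.0, 0.0, 1.0]] 0.0042724609375
```

View pics/scene0_big.png

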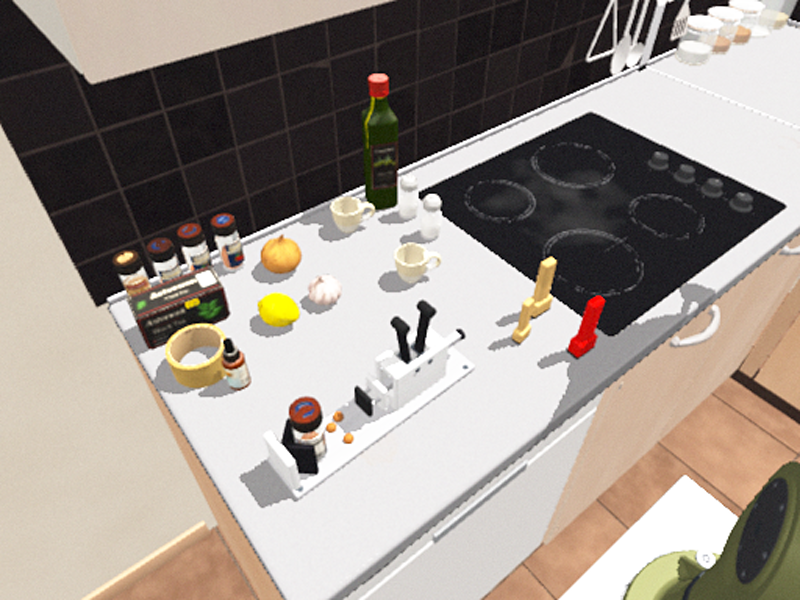

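View pics/top0_big.png

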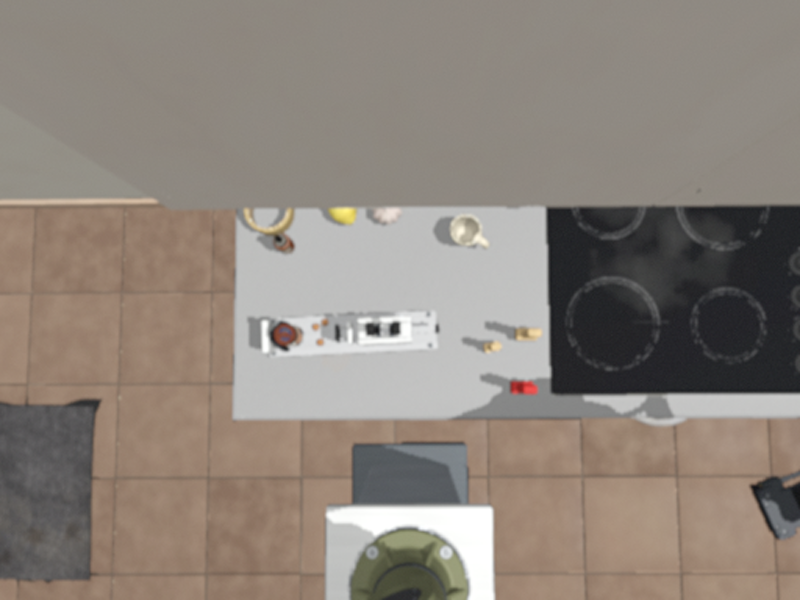

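Scene view: the larger pale scraper is at (545,285) with its foot at (540,305). The small one is at (523,325) and the red one at (588,325). The vise runs from (465,360) to (300,480), with the bits at (331–348, 415–438). In the top view the vise spans (262–438, 312–355), the bits are near (315–325, 323–342), and the big scraper is at (528,333). Next I'll measure.

```bash
cat > m.py <<'E'
from h import *
def rect(P):
    r=cv2.minAreaRect(P[:,:2].astype(np.float32)); return np.round(r[0],1),np.round(r[1],1),round(r[2],1)
for n in("scene","top"):
    c=cam(n); W=cloud(c); h=cv2.cvtColor(c[0],cv2.COLOR_RGB2HSV).astype(int); H,S,V=h[...,0],h[...,1],h[...,2]
    x,y,z=W[...,0],W[...,1],W[...,2]
    tbl=(x>380)&(x<560)&(y<300)&(y>-300)
    print("==",n,"table z",np.nanmedian(z[tbl&(abs(z)<8)]))
    def comps(m,name,amin=6,refz=None):
        k,L,st,ce=cv2.connectedComponentsWithStats(m.astype(np.uint8))
        for i in range(1,k):
            if st[i,4]<amin: continue
            P=W[L==i]; P=P[~np.isnan(P[:,0])]
            print(name,"px",ce[i].round(1),st[i,4],"med",np.median(P,0).round(1),"z",P[:,2].min().round(),P[:,2].max().round(),"rect",*rect(P), "" if refz is None else onplane(c,*ce[i],refz).round(1))
    vis=(x>330)&(x<620)&(y>-200)&(y<380)
    comps(vis&(abs(z-92)<4),"housing",20)
    comps(vis&(z>145)&(z<175),"rolls",4)
    comps(vis&(z>108)&(z<125),"jarlid",10)
    comps(vis&(H>5)&(H<25)&(S>90)&(z>8)&(z<30),"bits",3,17)
    comps(vis&(V<70)&(z>30)&(z<85),"dark",8)
    sc=(x>330)&(x<650)&(y<-60)&(y>-400)&(H>12)&(H<30)&(S>60)
    comps(sc&(z>5),"scr",6)
    comps(sc&(z>80),"scrtop",4,None)
    comps(sc&(z>20)&(z<36),"foot",4,None)
    b=vis&(z>7)&(z<16)&(S<40); P=W[b]; print("base",rect(P),len(P))
E
python3 m.py
```

```text
== scene table z 0.3862141406164028
housing px [262.6 227.2] 451 med [475.8  62.4  91.5] z 88.0 96.0 rect [483.6  42.1] [47.9 98.6] 2.0 
housing px [263.5 215.5] 26 med [502.5  28.2  91.9] z 88.0 94.0 rect [503.7  25.6] [ 9.7 19.7] 2.6 
housing px [197.8 275.5] 44 med [461.3 225.5  89.9] z 88.0 96.0 rect [465.9 225.6] [38.  15.2] 63.2 
rolls px [272.6 198. ] 111 med [481.9  22.3 163.8] z 145.0 170.0 rect [484.5  20.6] [26.2 15. ] 12.3 
rolls px [256.1 208. ] 104 med [479.4  67.4 164.4] z 146.0 168.0 rect [482.6  66.3] [27.1 16.7] 12.9 
jarlid px [269.7 213.5] 39 med [481.7  27.7 115.6] z 109.0 124.0 rect [484.6  27.1] [16.6  8.2] 16.7 
jarlid px [258.3 221.9] 29 med [478.   61.6 116.1] z 108.0 124.0 rect [480.9  61.7] [14.8  6.7] 30.4 
jarlid px [195.1 263.1] 340 med [473.8 221.2 117.1] z 108.0 121.0 rect [475.8 220.1] [38.7 40.1] 61.9 
bits px [332.4 213.4] 56 med [ 449.8 -151.8   18. ] z 8.0 30.0 rect [ 447.7 -157.5] [26.5 14.4] 56.7 [ 450.2 -154.6   17. ]
bits px [215.9 266.1] 36 med [501.4 163.2  18.5] z 10.0 24.0 rect [502.3 162.4] [11.  13.5] 88.6 [502.5 162.3  17. ]
bits px [2
[... 2160 characters left out ...]
[19.8  4.3] 18.5 
scr px [337.  213.2] 101 med [ 479.8 -218.9   88.8] z 25.0 123.0 rect [ 481.3 -225.5] [33. 21.] 89.8 
scr px [314.3 221.5] 47 med [ 458.1 -157.3   67.2] z 17.0 90.0 rect [ 458.1 -161.7] [13.2 27.5] 10.9 
scrtop px [340.3 212.7] 52 med [ 479.7 -224.3  113.3] z 86.0 123.0 rect [ 480.9 -227.3] [22.7 14.5] 88.1 
scrtop px [316.4 221.5] 20 med [ 456.7 -160.5   83.9] z 81.0 90.0 rect [ 456.8 -161.5] [14.6  8.6] 89.3 
foot px [331.9 212.8] 26 med [ 484.3 -214.5   30.6] z 25.0 36.0 rect [ 483.6 -215.1] [15.2 23.8] 67.3 
foot px [311.5 221.5] 13 med [ 459.5 -152.8   24.3] z 20.0 28.0 rect [ 459.4 -154.4] [10.7 20.8] 57.6 
base (array([483.1,  68.1]), array([265.7, 532.5]), 1.2) 1352
```

```bash
cat >> h.py <<'E'
from scipy.spatial.transform import Rotation as R
def q(a):  # tool down, closing line (tool y) at angle a (rad) from world x
    m=np.array([[-np.sin(a),np.cos(a),0],[np.cos(a),np.sin(a),0],[0,0,-1.]]); 
    m=m.T.copy(); m=np.column_stack([[-np.sin(a),np.cos(a),0],[np.cos(a),np.sin(a),0],[0,0,-1]])
    return np.roll(R.from_matrix(m).as_quat(),1)
def best(p,a):
    j0=np.array(bot.current_joint_pos()); o=[]
    for b in(a,a+np.pi):
        s=bot.ik(p,q(b))
        if s is not None: o.append((np.abs(np.array(s)-j0).max(),b,np.round(s,2)))
    return sorted(o,key=lambda t:t[0])
E
python3 - <<'E'
from h import *
for n in("scene","top"):
    c=cam(n); W=cloud(c); h=cv2.cvtColor(c[0],cv2.COLOR_RGB2HSV).astype(int); H,S=h[...,0],h[...,1]
    x,y,z=np.moveaxis(W,-1,0)
    sc=(x>430)&(x<530)&(y<-190)&(y>-260)&(H>12)&(H<30)&(S>60)
    for lo,hi in((109,125),(27,37)):
        P=W[sc&(z>lo)&(z<hi)]; print(n,lo,len(P),P.mean(0).round(1),cv2.minAreaRect(P[:,:2].astype(np.float32)),P[:,:2].min(0).round(1),P[:,:2].max(0).round(1))
    P=W[sc&(z>40)&(z<105)];print("handle",P.mean(0).round(1),cv2.minAreaRect(P[:,:2].astype(np.float32)))
    r=((H<5)|(H>174))&(S>180)&(y<-100)&(x<500)&(z>3); P=W[r]; print("red",P[:,2].max(),P.min(0).round(),P.max(0).round())
    e=W[(abs(z)<6)&(y>-100)&(y<300)]; print("front edge x",np.nanpercentile(e[:,0],0.5))
a=np.radians(0)
print(best([480,-226,78],a)[:2]); print(best([480,-226,200],a))
E
```

```text
scene 109 38 [ 475.6 -227.4  112.6] ((476.7768249511719, -229.45664978027344), (14.864866256713867, 25.497777938842773), 1.0099225044250488) [ 469.4 -242.3] [ 484.3 -216.7]
scene 27 41 [ 469.5 -225.5   31.8] ((469.34521484375, -228.84274291992188), (35.99834442138672, 21.455278396606445), 66.61345672607422) [ 464.7 -248.9] [ 486. -210.]
handle [ 473.4 -223.6   73.4] ((472.6637878417969, -226.1537628173828), (27.574628829956055, 16.036893844604492), 54.33047103881836)
red 116.66218870088585 [ 363. -331.    4.] [ 436. -196.  117.]
front edge x 93.43034648925189
top 109 42 [ 480.4 -226.9  113.4] ((481.04388427734375, -226.83274841308594), (22.65488052368164, 14.21428394317627), 88.95744323730469) [ 473.9 -238.2] [ 488.2 -215.5]
top 27 30 [ 481.9 -216.8   31.3] ((481.3660888671875, -225.49464416503906), (33.487693786621094, 21.12739372253418), 89.76699829101562) [ 470.8 -242.2] [ 491.9 -208.7]
handle [ 478.3 -220.1   73.9] ((476.5388488769531, -223.62574768066406), (23.47296905517578, 12.25268840789795), 43.66752624511719)
red 113.44435550224557 [ 376. -225.   29.] [ 388. -201.  113.]
front edge x -4.386846881952781
[(np.float64(0.4629971676969893), np.float64(0.0), array([ 0.85,  0.25, -0.51,  1.91,  0.14,  1.01,  0.28])), (np.float64(2.3782667817897774), np.float64(3.141592653589793), array([-0.53,  0.36,  1.07,  1.96, -0.37,  1.04, -2.44]))]
[(np.float64(0.4501240905696754), np.float64(0.0), array([ 0.88,  0.12, -0.52,  1.79,  0.06,  1.25,  0.34])), (np.float64(2.5742076378537178), np.float64(3.141592653589793), array([-0.59,  0.13,  1.06,  1.83, -0.12,  1.25, -2.63]))]
```

```bash
python3 - <<'E'
import cv2
a=cv2.imread("pics/scene0.png")[150:230,300:400]; b=cv2.imread("pics/top0.png")[190:250,280:360]
c=cv2.hconcat([cv2.resize(a,(400,320),interpolation=2),cv2.resize(b,(400,320),interpolation=2)])
cv2.imwrite("pics/scr.png",c)
E
```

```text
(no output)
```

View pics/scr.png

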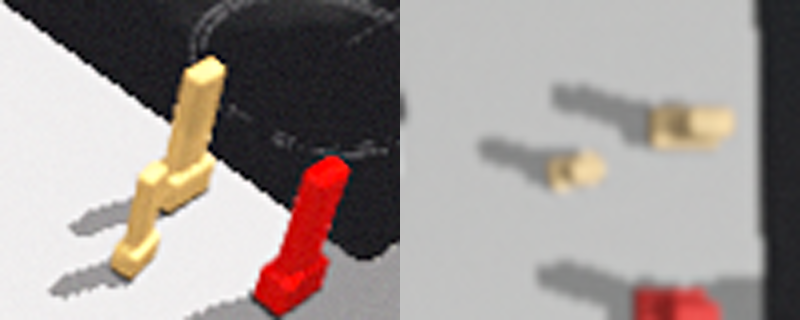

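The crop shows the big scraper square to the world axes, with its top near (479,-227) and its yaw about 0. Next I'll grasp and lift it.

```bash
python3 - <<'E'
from h import *
Q=q(0.0)
bot.grip(56,20)
bot.goto([479,-227,230],Q)
bot.move_linear([479,-227,78],120,max_force=8); print(bot.current_ee_pos(),bot.current_contact_force())
bot.grip(5,25); print(bot.current_grip_width(),bot.current_grip_force(),bot.current_contact_force())
bot.move_linear([479,-227,290],150)
c=cam("scene"); cv2.imwrite("pics/lift.png",cv2.resize(c[0][60:300,150:450,::-1],(750,600)))
print(bot.current_time_s(),bot.current_grip_width(),bot.current_ee_pos(),bot.current_contact_force())
bot.move_linear([438,120,290],200); print(bot.current_time_s())
E
```

```text
[ 479.60582177 -227.24203896   78.76562346] [ 0.0020929  -0.51145544 -0.65582143]
16.075001134554984 24.999537225812674 [0.2826832 0.0538446 0.1941446]
6.55 15.687923497358769 [ 478.54069543 -226.85915995  288.99069187] [ 0.09149108  0.74411452 -2.09516598]
8.45
```

View pics/lift.png

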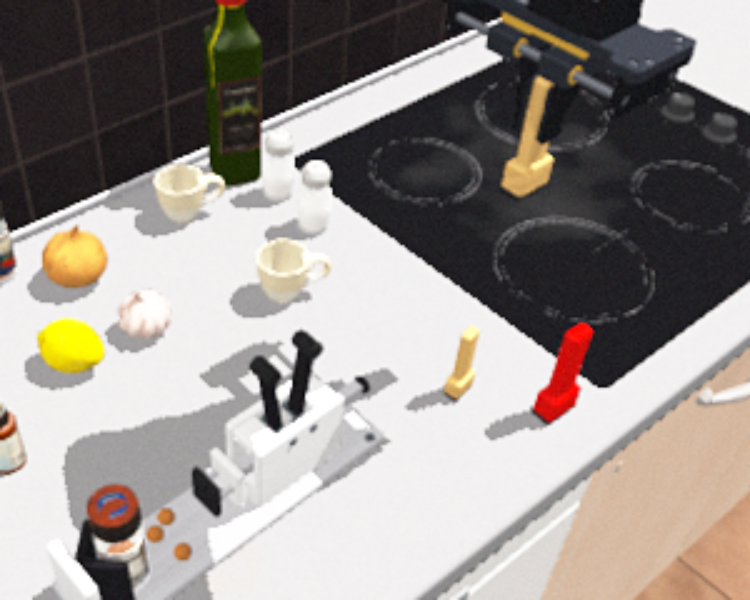

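The scraper is held upright at (530,150), and the other two are untouched. Next comes the wipe.

```bash
python3 - <<'E'
from h import *
Q=q(np.radians(2.2)); Y=lambda x:169.3+0.038*(x-480)
bot.move_linear([438,Y(438),200],180,rot=Q)
bot.move_linear([438,Y(438),92.3],100,max_force=10); print(bot.current_ee_pos(),bot.current_contact_force())
r=bot.move_linear([532,Y(532),92.3],90,max_force=20); print(r,bot.current_ee_pos(),bot.current_contact_force(),bot.current_grip_width())
bot.move_linear([532,Y(532),180],150)
bot.move_linear([440,60,290],250); print(bot.current_time_s())
for n in("scene","top"):
    c=cam(n); W=cloud(c); h=cv2.cvtColor(c[0],cv2.COLOR_RGB2HSV).astype(int); H,S=h[...,0],h[...,1]
    x,y,z=np.moveaxis(W,-1,0)
    m=(x>380)&(x<640)&(y>100)&(y<230)&(H>5)&(H<25)&(S>90)&(z<30)
    k,L,st,ce=cv2.connectedComponentsWithStats(m.astype(np.uint8))
    for i in range(1,k):
        if st[i,4]>=3: print(n,ce[i].round(),st[i,4],np.median(W[L==i],0).round(1))
    if n=="scene": cv2.imwrite("pics/wipe.png",cv2.resize(c[0][170:320,130:330,::-1],(800,600),interpolation=2))
E
```

```text
[438.57851656 167.90978542  92.92471092] [-0.10440927  1.0987497  -1.72529361]
False [531.70659315 171.37881987  92.33932257] [ 0.11121207 -0.36371482  0.14997819] 15.536733711040318
13.1917
scene [208. 256.] 33 [541.4 158.1   8.9]
top [198. 194.] 10 [544.4 189.1   8. ]
top [206. 193.] 21 [547.3 166.2   7.8]
```

View pics/wipe.png

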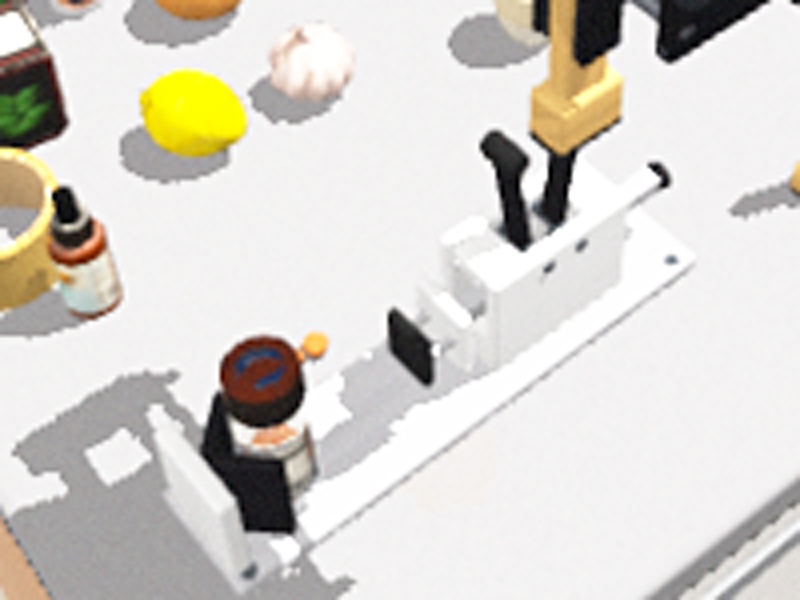

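The bed is clear. The bits lie on the worktop at x≈544, at y≈166 (a double-sized blob, so two bits) and y≈189, with z≈8, which matches being on the worktop. Next I'll put the scraper back and go to the levers.

```bash
python3 - <<'E'
from h import *
Q=q(0.0)
bot.move_linear([479,-227,290],220,rot=Q)
bot.move_linear([479,-227,95],180)
bot.move_linear([479,-227,78],40,max_force=6); print(bot.current_ee_pos(),bot.current_contact_force())
bot.pause(.2); bot.grip(56,20); bot.move_linear([479,-227,260],200)
print(bot.current_time_s())
for z in (158,260): print(best([485.3,42,z],np.radians(92.2)))
o=best([485.3,42,260],np.radians(92.2))
bot.grip(87); bot.goto([485.3,42,260],q(o[0][1]))
print(bot.current_time_s(),o[0][1],bot.current_ee_pos(),bot.current_contact_force())
exec(open("m.py").read()) if 0 else None
c=cam("scene"); W=cloud(c); x,y,z=np.moveaxis(W,-1,0); P=W[(x>430)&(x<530)&(y<-190)&(y>-270)&(z>20)&(c[0][...,2]<140)]; print("scraper",P.max(0),P.min(0))
cv2.imwrite("pics/lev.png",cv2.resize(c[0][130:310,150:390,::-1],(800,600),interpolation=2))
E
```

```text
[ 478.71975305 -227.01771082   77.86836091] [0.27972743 0.08589949 4.54446045]
18.65
[(np.float64(1.0579352255519312), np.float64(1.6091935703387719), array([ 0.7 ,  0.09, -0.87,  1.92,  0.08,  1.16,  1.41])), (np.float64(2.0753164094804144), np.float64(4.750786223928565), array([ 0.63,  0.08, -0.8 ,  1.93,  0.06,  1.16, -1.72]))]
[(np.float64(1.1331100708416144), np.float64(1.6091935703387719), array([ 0.72, -0.01, -0.85,  1.79, -0.01,  1.36,  1.49])), (np.float64(2.0090980731890973), np.float64(4.750786223928565), array([ 0.69, -0.01, -0.81,  1.79, -0.01,  1.36, -1.65]))]
20.525 1.6091935703387719 [485.55496255  40.65685823 260.0164649 ] [ 0.45067094 -0.06156256 -0.83372231]
scraper [ 484.89783268 -208.37435818  115.283126  ] [ 464.18930539 -243.26742848   21.4356651 ]
```

View pics/lev.png

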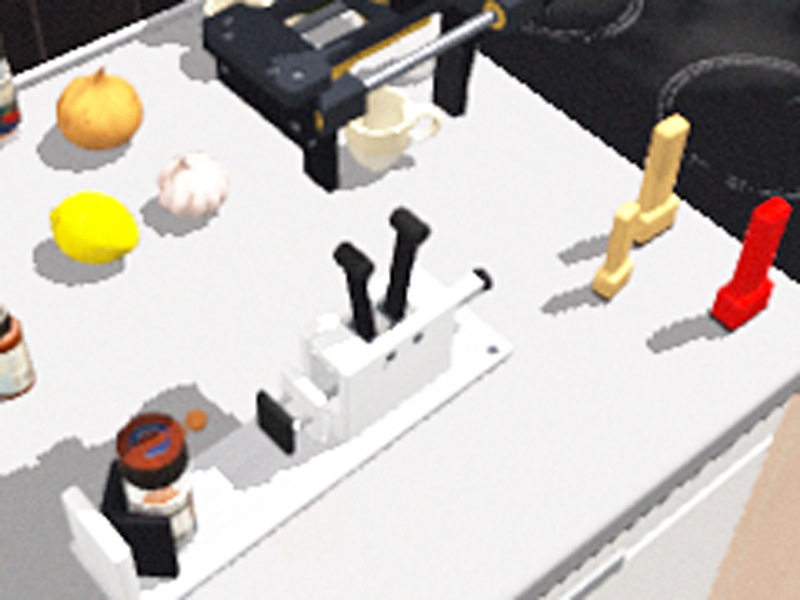

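Scraper stands at (660,180) beside the others. The levers are at (350–410, 220–260) and are free to approach.

```bash
cat >> h.py <<'E'
def padlook(tag=None,v=True):
    o=[]
    O=np.array([485.3,42]); yv=np.array([-np.sin(np.radians(2.2)),np.cos(np.radians(2.2))])
    for n,off in(("scene",(-1.7,.6)),("top",(1.7,-.6))):
        c=cam(n); W=cloud(c); V=c[0].max(-1).astype(int); x,y,z=np.moveaxis(W,-1,0)
        s=(W[...,:2]-off-O)@yv-66     # vise y
        m=(V<75)&(z>38)&(z<73)&(s>5)&(s<105)&(abs(x-481)<22)
        if n=="scene": P=s[m]; o+=[m.sum(),np.median(P).round(1) if m.any() else None]
        else: o+=[m.sum(),np.median(s[m]).round(1) if m.any() else None]
        l=(z>110)&(z<125)&(s>80)&(s<140)&(abs(x-478)<30)
        o+=["jar",((np.nanmin(s[l])+np.nanmax(s[l]))/2).round(1) if l.any() else None]
        if tag and n=="scene": cv2.imwrite(f"pics/{tag}.png",cv2.resize(c[0][200:320,140:300,::-1],(800,600),interpolation=2))
    return o
E
python3 - <<'E'
from h import *
print(padlook())
bot.move_linear([485.3,42,158],120,max_force=8); print(bot.current_ee_pos(),bot.current_contact_force())
print(padlook())
for w in (60,50,41):
    bot.grip(w,30); print(w,bot.current_grip_width(),bot.current_grip_force(),bot.current_contact_force(),padlook(),bot.current_time_s())
E
```

```text
[np.int64(109), np.float64(26.2), 'jar', np.float64(111.6), np.int64(0), None, 'jar', np.float64(112.6)]
[485.87749945  42.09003864 158.69012394] [ 0.18656192 -0.03691767  0.55808463]
[np.int64(111), np.float64(26.2), 'jar', np.float64(111.7), np.int64(0), None, 'jar', np.float64(112.3)]
60 60.260563363346215 4.794413074851036 [-0.34795581 -0.09155558  1.558098  ] [np.int64(110), np.float64(26.2), 'jar', np.float64(111.4), np.int64(0), None, 'jar', np.float64(112.8)] 22.6417
50 50.246112387528115 11.673949509859085 [-4.47393649  1.35918319  9.92942781] [np.int64(109), np.float64(31.5), 'jar', np.float64(111.7), np.int64(0), None, 'jar', np.float64(112.4)] 23.2667
41 41.118503567277386 12.265501767396927 [-5.81455532  0.72716841 13.66198235] [np.int64(110), np.float64(41.1), 'jar', np.float64(111.3), np.int64(0), None, 'jar', np.float64(112.3)] 23.875
```

```bash
cat >> h.py <<'E'
def plate():
    O=np.array([485.3,42]); yv=np.array([-np.sin(np.radians(2.2)),np.cos(np.radians(2.2))]); o=[]
    for n,off in(("scene",(-1.7,.6)),("top",(1.7,-.6))):
        c=cam(n); W=cloud(c); V=c[0].max(-1).astype(int); x,y,z=np.moveaxis(W,-1,0)
        s=(W[...,:2]-off-O)@yv-66
        m=(V>110)&(z>60)&(z<78)&(s>-5)&(s<85)&(abs(x-481)<24)
        o+=[int(m.sum())]+([np.percentile(s[m],[10,50,90]).round(1).tolist()] if m.any() else [])
    return o
E
python3 - <<'E'
from h import *
print(plate())
for k in range(2):
    bot.grip(70); bot.pause(.3); print("rel",padlook()[1],plate(),bot.current_contact_force())
    for w in (60,56,50,41):
        bot.grip(w,30); print(w,round(bot.current_grip_width(),1),round(bot.current_grip_force(),1),padlook(f"sq{k}" if w==41 else None)[:4])
    print(plate(),bot.current_contact_force(),bot.current_time_s())
E
```

```text
[116, [11.4, 16.5, 18.4], 0]
rel 41.3 [116, [11.4, 16.5, 18.7], 0] [-0.07373064  0.44668754 -0.30061248]
60 60.1 6.0 [np.int64(106), np.float64(41.2), 'jar', np.float64(111.4)]
56 56.5 11.0 [np.int64(110), np.float64(41.6), 'jar', np.float64(111.5)]
50 50.0 11.6 [np.int64(112), np.float64(48.0), 'jar', np.float64(111.6)]
41 41.2 12.2 [np.int64(109), np.float64(57.4), 'jar', np.float64(111.3)]
[118, [27.6, 32.8, 34.8], 10, [55.8, 58.7, 59.9]] [-5.82505491  0.58896825 13.59325173] 27.6083
rel 57.6 [117, [27.3, 32.8, 34.9], 10, [55.9, 58.8, 59.3]] [-0.14237589  0.25506716  0.43485843]
60 60.4 5.7 [np.int64(108), np.float64(57.6), 'jar', np.float64(111.4)]
56 56.1 11.1 [np.int64(108), np.float64(58.1), 'jar', np.float64(111.3)]
50 50.4 11.7 [np.int64(107), np.float64(64.4), 'jar', np.float64(111.7)]
41 41.5 12.3 [np.int64(106), np.float64(74.0), 'jar', np.float64(111.4)]
[123, [44.0, 48.8, 51.4], 7, [70.1, 74.0, 74.1]] [-6.09443448  0.47534828 13.92387869] 31.2417
```

View pics/sq1.png

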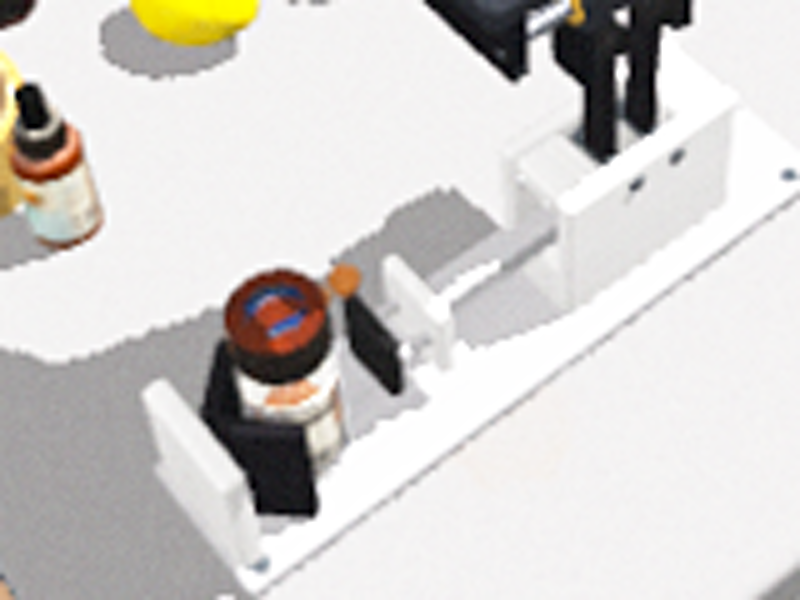

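The pad tracks about 16.4 mm per squeeze, and the image shows it at (370,345) closing on the jar at (280,370). One more full squeeze, then a measured final one.

```bash
python3 - <<'E'
from h import *
def rep(w): 
    a=[padlook() for _ in range(2)]; p=[plate()[1][1] for _ in range(2)]
    print(w,round(bot.current_grip_width(),1),round(bot.current_grip_force(),2),[(int(i[0]),i[1],i[3],i[7]) for i in a],p,flush=True)
bot.grip(70); bot.pause(.3)
for w in (50,44,41): bot.grip(w,30); rep(w)
bot.grip(70); bot.pause(.3); rep(70)
for w in (55,52,50,48): bot.grip(w,30); rep(w)
print(bot.current_contact_force(),bot.current_time_s())
E
```

```text
50 50.1 11.41 [(102, np.float64(80.7), np.float64(111.8), np.float64(112.2)), (106, np.float64(80.8), np.float64(111.7), np.float64(112.4))] [56.0, 55.8]
44 44.2 11.93 [(72, np.float64(87.0), np.float64(111.3), np.float64(112.3)), (71, np.float64(86.9), np.float64(111.3), np.float64(112.4))] [62.0, 61.9]
41 41.2 12.29 [(56, np.float64(89.6), np.float64(111.1), np.float64(112.5)), (56, np.float64(89.7), np.float64(111.4), np.float64(112.4))] [64.7, 64.9]
70 69.9 0.0 [(58, np.float64(89.4), np.float64(111.6), np.float64(112.1)), (56, np.float64(89.8), np.float64(111.3), np.float64(112.1))] [65.1, 65.0]
55 55.6 11.7 [(56, np.float64(89.6), np.float64(111.7), np.float64(112.5)), (56, np.float64(89.4), np.float64(111.5), np.float64(112.2))] [66.3, 66.4]
52 52.6 12.3 [(60, np.float64(92.0), np.float64(114.2), np.float64(115.0)), (56, np.float64(92.1), np.float64(114.0), np.float64(115.2))] [69.2, 68.7]
50 50.2 13.13 [(61, np.float64(92.6), np.float64(114.3), np.float64(115.5)), (59, np.float64(92.8), np.float64(114.3), np.float64(115.2))] [71.3, 71.1]
48 48.6 14.11 [(60, np.float64(92.7), np.float64(114.3), np.float64(115.7)), (61, np.float64(92.8), np.float64(114.7), np.float64(115.7))] [73.3, 73.0]
[-3.68469028 -0.45256569  9.60627605] 39.6417
```

```bash
python3 - <<'E'
from h import *
def rep(w): 
    a=[padlook("fin") for _ in range(4)]; p=[plate()[1][1] for _ in range(4)]
    f=np.mean([i[1] for i in a]); P=np.mean(p)
    print(w,round(bot.current_grip_width(),2),round(bot.current_grip_force(),2),f.round(2),[i[3] for i in a],[i[7] for i in a],P.round(2),"press",(P+24.6-f).round(2),flush=True)
rep(48)
for w in (46.5,45.3): bot.grip(w,30); bot.pause(.2); rep(w)
print(bot.current_contact_force(),bot.current_time_s())
E
```

```text
48 48.15 14.1 92.6 [np.float64(114.6), np.float64(114.8), np.float64(114.4), np.float64(114.3)] [np.float64(115.3), np.float64(115.4), np.float64(115.2), np.float64(115.5)] 72.92 press 4.93
46.5 47.13 14.85 92.6 [np.float64(114.3), np.float64(114.4), np.float64(114.3), np.float64(114.3)] [np.float64(115.4), np.float64(114.7), np.float64(115.0), np.float64(115.3)] 74.5 press 6.5
45.3 45.33 15.4 92.72 [np.float64(114.6), np.float64(114.7), np.float64(114.7), np.float64(114.7)] [np.float64(115.8), np.float64(115.0), np.float64(115.5), np.float64(115.5)] 75.6 press 7.47
[-5.17990273  0.28644279 11.11400067] 42.95
```

View pics/fin.png

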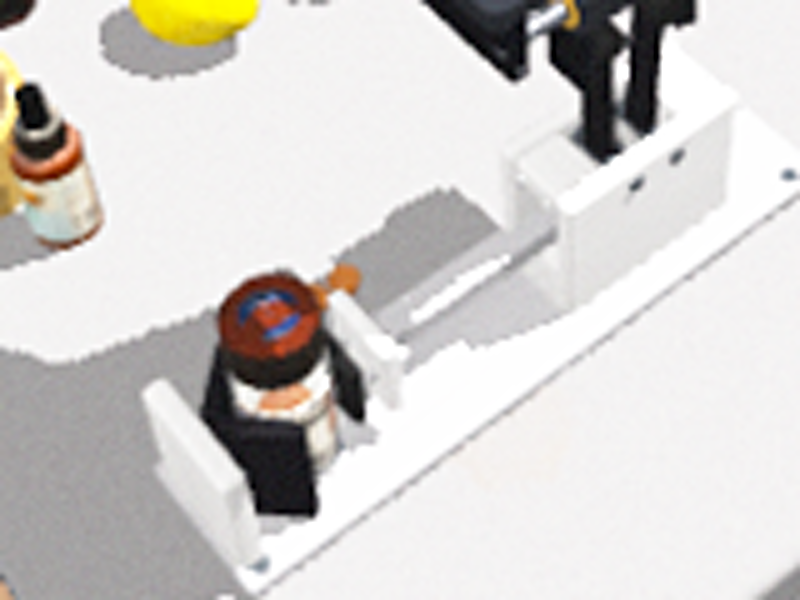

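The pad is against the jar at (345,370) and about half pressed: 7.5 mm from the geometry and about 8 mm from the lever force. The jar stands upright in the V, the bits are on the worktop at (345,280), and the levers are still held.

```bash
python3 -c "
from bench import bot
print(bot.current_grip_width(),bot.current_grip_force(),bot.close_job())"
```

```text
the job is handed in; nothing more can be done
45.327760457764384 15.404560267925262 None
```

I handed the job in at about 43 s of the 72 s allowed. The nutshell bits are on the worktop and the scraper stands clear of the vise. The jar is upright in the V-block with the pad pressed about 7.5 of its 16 mm, and the levers are still held squeezed.

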